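# Set the bit grinder's stones and check its guard

### The job

Set up the drill-bit grinder: push the tab of its adjustment ring clockwise (seen from above) until the two stones touch, then back it off counterclockwise by exactly three clicks. Then press the pedal right down so that the guard rises, hold it up for about a second to show the wheel, and ease the pedal up again so that the guard closes without slamming. Leave the other tools on the bench where they are.

Things in the scene. Friction and masses are not known exactly. Their poses are not given: they have to be found in the camera images.
- bit_grinder: Drill-bit grinder bolted to the bench: grey housing 170 mm deep (its x) by 270 mm wide (its y) by 75 mm high, origin at the centre of its underside, its own -x is the front (pedal side), z up. On top, left half (+y): the adjustment ring; right half (-y): the aluminium guard, a hood 122 x 100 mm, its top 115 mm above the mat.
- adjust_ring (a joint): Angle (rad) of the aluminium adjustment ring, a 100 mm turntable. Grows clockwise from above, which closes the stones; its value at the touch varies. It has spring clicks 20 degrees apart: backing off, it rests at 18, 38, 58, 78 ... degrees (within 4) from the touch. Passing a click takes 2 to 4 N at the tab; it then falls into the next and stays. It starts 80 to 170 degrees from the touch.
- ring_axis (a point): Point on the ring's vertical axis at the height of the ring's top face (96 mm above the mat), 70 mm to the grinder's +y of its origin and level with it in x. In the middle stands a fixed hub, 16 mm in diameter, 15 mm above the ring.
- tab (a point): Foot, at the ring's top face, of the ring's only tab: an upright steel pin 12 mm in diameter, 44 mm from the ring axis, rising 45 mm above the ring's top. Push it sideways along its circle to turn the ring. Inside it, 10 to 28 mm from the axis, the ring carries its stone, a grey block 18 x 12 mm; stones stand 12 mm above the ring's top: keep at least 15 mm above it.
- touch_mark (a point): Where the tab's foot point comes to stand when the two stones touch (same circle, same height). The fixed stone, the twin of the ring's stone, is held by the hub just clockwise of the line from the axis to this point and stops the ring hard.
- pedal (a joint): Angle in rad of the pedal lever at the grinder's front: 0 = up (at rest), 0.4 = fully down. A spring and the guard's weight push it up; pressing it takes 5 to 10 N at the pad. If let go it flies up and the guard slams.
- pedal_pad (a point): Centre of the upper face of the pedal's black rubber pad, 50 mm (grinder's x) by 60 mm (y), 165 mm in front of the grinder's origin and 70 mm to its -y. Its pivot, along the grinder's y, is 80 mm behind it. The pad starts about 73 mm above the mat and moves down 32 mm to its stop.
- guard (a joint): Angle in rad of the guard over the grinding wheel, hinged at its rear edge: 0 = closed, 1.0 = fully raised. Linked to the pedal: always 2.5 times the pedal's angle. Dropping faster than about 3.5 rad/s is slamming (letting the pad up over one second or more is gentle).
- guard_edge (a point): Middle of the upper front edge of the guard, 113 mm above the mat when closed; on its way it rises by about 85 mm and moves back over the housing.
- socket_case: Bystander: chrome socket set case, 210 x 120 x 50 mm, origin at the centre of its underside.
- level: Bystander: yellow bubble level standing on edge, 250 x 24 x 50 mm, long along its x, origin at the centre of its underside.
- corner_clamp: Bystander: L-shaped aluminium corner clamp, about 125 x 120 mm and 32 mm high, origin under the middle of one arm.
- mallet: Bystander: small wooden mallet lying down, head 48 mm in diameter and 85 mm long, origin under the head, handle 175 mm along its -x.
- tape_measure: Bystander: tape measure 70 x 36 x 64 mm, origin at the centre of its underside.
- screw_jar: Bystander: glass jar, 70 mm in diameter, 85 mm high, origin at the centre of its underside.
- screwdriver: Bystander: screwdriver lying along its x, handle to its -x.

How it is judged:
On the way, in this order (a step that is already met when the one before it is completed fails the run):
1. the ring is turned until the stones touch (distance between tab and touch_mark below 0.004 m), for 0.2 s.
2. the ring is backed off three clicks (distance between tab and touch_mark between 0.0372 and 0.048 m), for 0.3 s.
3. the pedal is pressed down and the guard is held raised, with the ring still three clicks off (all of step 2 and value of joint guard above 0.85 rad), for 0.6 s.
At the end, for the whole second after the job is handed in: The ring rests three clicks (50 to 66 degrees) counterclockwise of where the stones touch, the pedal is up (below 0.03 rad), the guard is closed (below 0.08 rad), and every other tool is within 30 mm of where it lay (all of step 2 and value of joint guard below 0.08 rad and value of joint pedal below 0.03 rad and velocity of joint adjust_ring between -0.1 and 0.1 rad/s and distance of each of socket_case, level, corner_clamp, mallet, tape_measure, screw_jar, screwdriver from where it was at the start of the episode below 0.03 m).
It fails at once if the guard slams shut (drops faster than 3.5 rad/s) (velocity of joint guard below -3.5 rad/s).
It fails at once if another tool on the bench is pushed more than 30 mm (distance of any of socket_case, level, corner_clamp, mallet, tape_measure, screw_jar, screwdriver from where it was at the start of the episode above 0.03 m).
It also fails if it takes over 72 s, if anything falls off the work surface, if the arm or the gripper's body presses on something with over 40 N, if the wrist force passes 120 N, or if a joint passes its speed limit or range.

### The arm

A 6-joint arm with a two-finger parallel gripper is mounted at the origin on the work surface. World frame = base frame: x ahead of the robot, y to its left, z up, the work surface at z = 0. Lengths are in m, angles in rad, forces in N, time in s.
With the tool pointing down it reaches from about 0.4 to 0.825 m from the base axis. Payload 7 kg.
Tool frame: the origin (TCP) lies midway between the tips of the shut fingers; the grasp point (between the pads) lies 19 mm behind it; z points along the fingers, y is the line along which they close (so a half turn about z gives the same grasp; the last joint's range is limited). The gripper opens to 88 mm and grips with 3 to 60 N. Pads are 19 mm wide; open, the fingers measure 130 mm over their backs; the gripper's body (78 mm by 193 mm) begins 47 mm behind the grasp point.
Start: joints at [-0.848, 0.359, 0.012, 0, -1.224, -0.288], TCP at [0.284, -0.612, 0.188] pointing down, gripper open.
Joint ranges: [-3.07, 3.07], [-1.43, 2.12], [-1.02, 1.25], [-3.03, 1.67], [-3.05, -0], [-3.03, 3.03]. Speed limits (rad/s): [2.39, 2.39, 3.01, 3.14, 3.14, 3.14].

### API

Orientations are given as [roll, pitch, yaw] about the fixed x, y, z axes, in that order (R = Rz(yaw) Ry(pitch) Rx(roll)).
In Python, from station import arm, grab_frame, camera_params, spot_in gives the robot as it stands.
- The arm moves only by the shell command python3 -m jog 'ROWS' [FORCE]. ROWS is JSON, a list that holds one entry, the list of rows, each a list of 7 numbers: the shift along the tool's x, y, z in mm, then the turn, a rotation vector about the tool's x, y, z in rad, then the finger opening in mm, from 0 to 87.6. In form: [[[x, y, z, wx, wy, wz, fingers], ...]]. A call has 1 to 20 rows; each row is the pose to reach, as a shift and turn from the pose commanded when the call began, along the tool's axes at that moment; what a row does not reach only later rows make up. A row lasts 1/8 s, in which the tool goes at most 62.5 mm and 10.7 degrees, less where a joint would pass 70% of its speed; a pose out of reach is approached as far as the arm can. A call with a gripper value outside its range is refused whole. The fingers move at their own pace and stop on an object; FORCE is the grip in N (left out, the last holds). Time passes only in rows, so rows that repeat a pose let the fingers close. It gives the time, the measured TCP pose, the force, the opening and the grip force at its end, in the units of the state.
- arm.get_state(): the state, without advancing time (a new reading comes with each control period).
- grab_frame(name): name is "scene" or "top" or "wrist"; returns (picture, depth): 420x560x3 uint8, blue, green, red; 420x560 float32, m along the optical axis (not along the pixel's ray), 0 where there is no reading.
- camera_params(name): a dict with "mtx" (3x3 intrinsics, pixels), "R" (3x3) and "t" (3): a world point X has camera coordinates R X + t. Camera axes: x right, y down, z forward; pixel columns grow to the right and rows downward; lengths in m; the calibration is good to about 2 mm. A picture is of the moment at which its call begins: read the wrist's pose just before it. camera_params takes no time and is no camera call; for the wrist camera it gives the pose at the moment of the call.
- arm.job_done(): hands the job in; it is judged then, once.
Trained networks look in the newest picture that a camera, given by its name, has taken for a name from the list of things; names that differ only in an ending like _2 or _b are one class to them, and where a whole thing is asked for, a point or a joint stands for the part that bears it (a point fixed in the world has none). Each returns a list of dicts, best first, with "confidence" (0 to 1); they miss things now and then, are a little off and sometimes report something else, mostly with a low value. They report only what shows in the picture. A call takes as long as a camera call.
- spot_in(query, camera): "uv" ([column, row] in pixels, amid what is visible of it).
The state is a dict: "t": time; "q": joint angles; "qd": joint speeds; "joint_efforts": joint torques, N m; "eef_pos": TCP position; "ee_rot": TCP orientation; "force": force on the tool from outside, world axes, zero at the start; "moment": the same for the moment, N m; "width": finger opening in m; "gripper_force": force on a finger pad.
Only numpy, scipy, OpenCV 4.12 (cv2) and the standard library are available. Lean on these libraries where they do the work, as an engineer would, in place of code of your own. Each camera call takes 0.05 s, during which the arm holds its last target. There are 200 camera calls.

## Working session

There is one attempt and no reset: what is moved stays moved. The work goes in short steps, Python scripts to look and compute and a shell command to move; the robot and the scene stay as the last step left them, time stands still between calls to the robot, and variables do not carry over. Pictures are saved under pics/ and viewed, at most 10 in all, crops included, and the job is handed in when it is done.

```bash
mkdir -p pics; cat > h.py <<'E'
import numpy as np,cv2
from station import arm,grab_frame,camera_params,spot_in
from scipy.spatial.transform import Rotation as Ro
def world(uv,d,c):
    K,R,t=[np.array(c[k]) for k in("mtx","R","t")]
    uv=np.atleast_2d(uv).astype(float);d=np.atleast_1d(d)
    p=np.c_[(uv[:,0]-K[0,2])/K[0,0],(uv[:,1]-K[1,2])/K[1,1],np.ones(len(uv))]*d[:,None]
    return (p-t)@R
def atz(uv,z,c):
    a=world(uv,1.,c)[0];o=-np.array(c["R"]).T@np.array(c["t"]);return o+(a-o)*(z-o[2])/(a[2]-o[2])
def cloud(D,c):
    v,u=np.nonzero(D>0);return np.c_[u,v],world(np.c_[u,v],D[v,u],c)
E
python3 - <<'E'
from h import *
for n in("top","scene"):
    c=camera_params(n);P,D=grab_frame(n);cv2.imwrite(f"pics/{n}0.png",P);np.savez(f"{n}0.npz",P=P,D=D)
    for q in("bit_grinder","tab","pedal_pad","guard","adjust_ring"):
        for r in spot_in(q,n)[:2]:
            u,v=map(int,r["uv"]);print(n,q,r["uv"],round(r["confidence"],2),world(r["uv"],D[v,u],c)[0].round(3))
s=arm.get_state();print(s["eef_pos"],s["ee_rot"],s["t"])
E
```

```text
top bit_grinder [279.7, 186.8] 0.62 [ 0.635 -0.023  0.076]
top bit_grinder [292.0, 234.6] 0.34 [ 0.493 -0.055  0.069]
top tab [250.2, 179.2] 0.88 [0.657 0.062 0.102]
top pedal_pad [278.7, 184.8] 0.47 [ 0.641 -0.02   0.075]
top guard [299.6, 184.6] 0.86 [ 0.635 -0.08   0.119]
top guard [278.1, 186.6] 0.63 [ 0.636 -0.018  0.077]
top adjust_ring [253.2, 178.9] 0.75 [0.658 0.054 0.095]
scene bit_grinder [261.9, 254.9] 0.91 [0.705 0.047 0.095]
scene tab [277.7, 252.8] 0.9 [0.672 0.071 0.095]
scene pedal_pad [286.3, 213.3] 0.58 [ 0.49  -0.047  0.074]
scene guard [246.1, 225.5] 0.86 [ 0.656 -0.053  0.114]
scene adjust_ring [286.7, 213.9] 0.38 [ 0.49  -0.045  0.073]
[ 0.28428832 -0.6121693   0.18825389] [ 3.14156590e+00  2.79782931e-05 -2.70684170e+00] 0.6
```

View pics/top0.png

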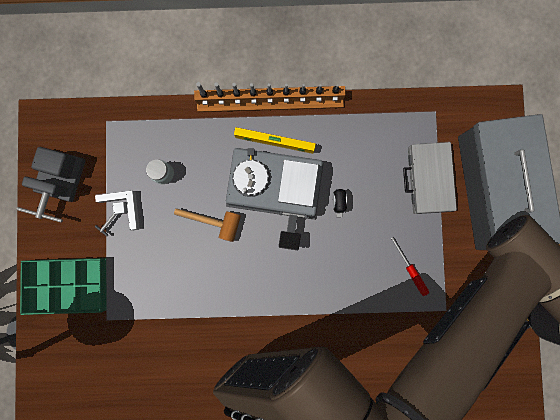

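View pics/scene0.png

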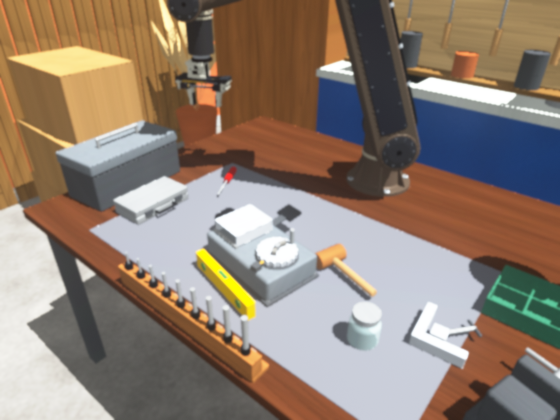

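The top view shows the grinder at (280,185) with the ring at (251,178), the guard at (299,184) and the pad at (290,240). The mallet is just in front, at (230,225), and the level sits behind. The scene view shows the pin at about (292,237).

```bash
python3 - <<'E'
from h import *
A=[]
for n in("top","scene"):
    c=camera_params(n);z=np.load(n+"0.npz");uv,X=cloud(z["D"],c)
    near=(abs(X[:,0]-.64)<.2)&(abs(X[:,1])<.25)
    g=near&(X[:,2]>.106)&(X[:,2]<.122)&(X[:,1]<0)&(X[:,0]>.55)
    print(n,"guard",cv2.minAreaRect(X[g,:2].astype(np.float32)),np.median(X[g,2]))
    h=near&(X[:,2]>.069)&(X[:,2]<.081)&(X[:,0]>.53)&(X[:,0]<.74)
    print("housing",cv2.minAreaRect(X[h,:2].astype(np.float32)),np.median(X[h,2]))
    p=near&(X[:,2]>.06)&(X[:,2]<.082)&(X[:,0]<.525)&(X[:,0]>.45)
    print("pad",cv2.minAreaRect(X[p,:2].astype(np.float32)),np.median(X[p,2]))
    r=near&(X[:,2]>.09)&(X[:,2]<.101)&(X[:,1]>0)&(X[:,0]>.56)
    print("ring",cv2.minEnclosingCircle(X[r,:2].astype(np.float32)),X[r].mean(0))
    t=near&(X[:,2]>.115)&(X[:,2]<.16)&(X[:,1]>0.01)
    print("tall",t.sum(),X[t].round(3).tolist()[:25])
P=np.load("top0.npz")["P"];a=cv2.resize(P[130:260,210:350],None,fx=4,fy=4,interpolation=3)
P=np.load("scene0.npz")["P"];b=cv2.resize(P[190:310,190:330],None,fx=4,fy=4,interpolation=3)
cv2.imwrite("pics/crop.png",cv2.resize(np.hstack([a[:480],b]),(800,343)))
E
```

```text
top guard ((0.6413057446479797, -0.0757216215133667), (0.09991806745529175, 0.12271220982074738), 79.95630645751953) 0.11624708111023004
housing ((0.6412994861602783, -0.04398848116397858), (0.3467121124267578, 0.17805854976177216), 80.23190307617188) 0.07578965544508683
pad ((0.48902976512908936, -0.04852095618844032), (0.05981200560927391, 0.07497303187847137), 80.63259887695312) 0.07340051739037427
ring ((0.6812620162963867, 0.06308499723672867), 0.06983280926942825) [0.67008238 0.06200831 0.0966116 ]
tall 27 [[0.67, 0.064, 0.115], [0.667, 0.067, 0.116], [0.664, 0.059, 0.117], [0.659, 0.065, 0.115], [0.658, 0.062, 0.117], [0.658, 0.059, 0.116], [0.639, 0.071, 0.115], [0.638, 0.068, 0.115], [0.627, 0.081, 0.139], [0.627, 0.078, 0.143], [0.627, 0.075, 0.141], [0.624, 0.081, 0.141], [0.624, 0.078, 0.142], [0.624, 0.075, 0.143], [0.624, 0.072, 0.142], [0.621, 0.081, 0.144], [0.62, 0.077, 0.15], [0.621, 0.075, 0.142], [0.621, 0.072, 0.143], [0.624, 0.071, 0.116], [0.619, 0.081, 0.142], [0.619, 0.078, 0.14], [0.618, 0.075, 0.144], [0.62, 0.073, 0.129], [0.618, 0.08, 0.121]]
scene guard 
[... 377 characters left out ...]
.07301981008178199
ring ((0.6843696236610413, 0.0659950003027916), 0.06959809362888336) [0.67947154 0.06807032 0.09724191]
tall 54 [[0.623, 0.074, 0.143], [0.622, 0.076, 0.143], [0.621, 0.078, 0.144], [0.628, 0.075, 0.143], [0.628, 0.078, 0.144], [0.624, 0.078, 0.142], [0.624, 0.081, 0.143], [0.621, 0.082, 0.142], [0.628, 0.075, 0.139], [0.629, 0.079, 0.142], [0.629, 0.082, 0.144], [0.625, 0.082, 0.141], [0.622, 0.083, 0.14], [0.631, 0.077, 0.139], [0.63, 0.08, 0.14], [0.629, 0.082, 0.14], [0.628, 0.084, 0.14], [0.621, 0.082, 0.136], [0.631, 0.077, 0.136], [0.632, 0.081, 0.138], [0.629, 0.082, 0.138], [0.626, 0.082, 0.136], [0.625, 0.085, 0.136], [0.631, 0.077, 0.133], [0.627, 0.077, 0.131]]
```

View pics/crop.png

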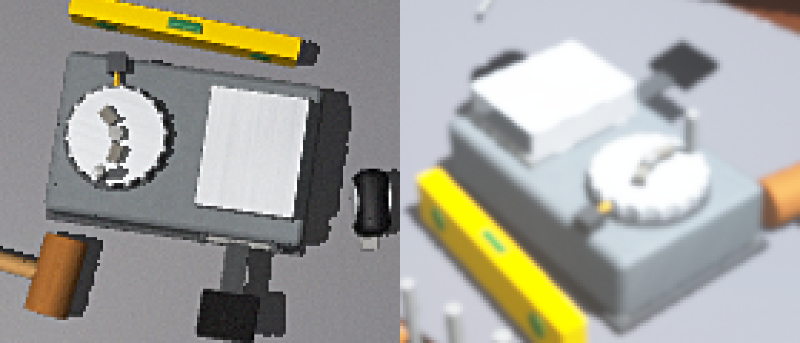

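The top-left crop shows the pin at crop (100,172), the ring's stone at (118,155), and the fixed stone at (108,115) up and left of the hub. The tab is at about 159° world and the touch should be near 60°. I'll move above the pin with the fingers tangential to its circle.

```bash
python3 -m jog '[[[-43,34,-20,0,0,-0.167,50],[-86,69,-40,0,0,-0.334,50],[-129,103,-60,0,0,-0.5,50],[-171,138,-75,0,0,-0.67,50],[-214,172,-80,0,0,-0.84,50],[-257,207,-80,0,0,-1.0,50],[-300,241,-80,0,0,-1.17,50],[-343,275,-80,0,0,-1.34,50],[-386,310,-80,0,0,-1.5,50],[-429,344,-80,0,0,-1.67,50],[-471,379,-80,0,0,-1.84,50],[-514,413,-80,0,0,-2.0,50],[-557,448,-80,0,0,-2.17,50],[-600,482,-80,0,0,-2.34,50],[-600,482,-80,0,0,-2.34,50],[-600,482,-80,0,0,-2.34,50],[-600,482,-80,0,0,-2.34,50],[-600,482,-80,0,0,-2.34,50]]]'
python3 - <<'E'
from h import *
s=arm.get_state();print(s["eef_pos"],s["ee_rot"],s["q"],s["t"],s["force"])
c=camera_params("wrist");P,D=grab_frame("wrist");cv2.imwrite("pics/w1.png",P)
for q in("tab","adjust_ring"):
    for r in spot_in(q,"wrist")[:2]:print(q,r)
uv,X=cloud(D,c);m=abs(X[:,0]-.66)<.1;m&=abs(X[:,1]-.06)<.1
t=m&(X[:,2]>.125)&(X[:,2]<.16);print("pin",t.sum(),X[t].mean(0) if t.any() else 0)
r=m&(X[:,2]>.09)&(X[:,2]<.102)&(np.hypot(X[:,0]-.664,X[:,1]-.063)<.056)
from scipy.optimize import least_squares
hull=cv2.convexHull(X[r,:2].astype(np.float32))
print("ring",cv2.minEnclosingCircle(hull),X[r].mean(0),r.sum())
st=m&(X[:,2]>.104)&(X[:,2]<.113);print("stone/hub z",np.median(X[st,2]));np.savez("w1.npz",P=P,D=D)
E
```

```text
t: 2.85
eef_pos: [0.6252, 0.0767, 0.2688]
ee_rot: [-3.141, -0.001, -0.368]
force: [-0.6, -0.2, 0.1]
width: 0.0502
gripper_force: 0.0
[0.62522585 0.07670966 0.26882449] [-3.14112547e+00 -5.51599754e-04 -3.68296531e-01] [ 4.31528349e-01  2.45800110e-01  3.46448866e-02  7.16802318e-05
 -1.35892165e+00  7.70956527e-01] 2.85 [-0.60314853 -0.15650975  0.08032771]
tab {'uv': [279.5, 146.2], 'confidence': 0.68}
adjust_ring {'uv': [283.9, 152.1], 'confidence': 0.87}
pin 121 [0.62358343 0.07645168 0.14026976]
ring ((0.6652060151100159, 0.061761487275362015), 0.054818045347929) [0.66621021 0.06083534 0.09833842] 5139
stone/hub z 0.11026241590969135
```

View pics/w1.png

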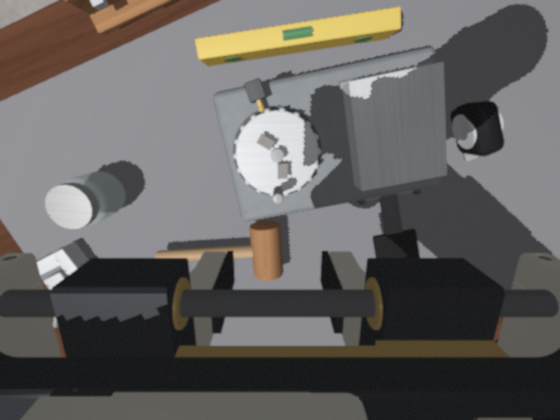

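The wrist view shows the pin at (278,197), the ring's stone at (283,170), the hub at (277,155) and the fixed stone at (266,142). The fingers straddle the pin's line.

```bash
python3 - <<'E'
from h import *
c=camera_params("wrist")
ax=atz((277,155),.111,c);pin=atz((278,197),.141,c)
print("hub",ax,"pin",pin,"ringc",atz((277.5,151.5),.096,c))
for uv in((266,142),(283,170)):
    x=atz(uv,.108,c);d=x-ax;print(x.round(4),np.hypot(*d[:2]),np.degrees(np.arctan2(d[1],d[0])))
d=pin-ax;print(np.hypot(*d[:2]),np.degrees(np.arctan2(d[1],d[0])))
d=np.array([.6236,.0765])-ax[:2];print(np.hypot(*d),np.degrees(np.arctan2(d[1],d[0])))
E
```

```text
hub [0.66375381 0.06252369 0.111     ] pin [0.623501  0.0767637 0.141    ] ringc [0.6659478  0.06105278 0.096     ]
[0.6818 0.0692 0.108 ] 0.019280539678090982 20.229632150744962
[0.6445 0.0623 0.108 ] 0.019245335388123865 -179.30486299451067
0.04269738216642601 160.51802885119693
0.04251665207030112 160.80855565084016
```

```bash
python3 -m jog '[[[-1,0,40,0,0,0,50],[-1,0,80,0,0,0,50],[-1,0,105,0,0,0,50],[-1,0,120,0,0,0,50],[-1,0,135,0,0,0,50],[-1,0,145,0,0,0,50],[-1,0,151,0,0,0,50],[-1,0,151,0,0,0,50],[-1,0,151,0,0,0,16],[-1,0,151,0,0,0,16],[-1,0,151,0,0,0,16],[-1,0,151,0,0,0,16],[-1,0,151,0,0,0,16]]]' 20
```

```text
t: 4.62
eef_pos: [0.6245, 0.0781, 0.1173]
ee_rot: [-3.142, -0.0, -0.367]
force: [-0.4, 1.1, 0.8]
width: 0.0169
gripper_force: 0.0
```

```bash
python3 -m jog '[[[0.2,-3.8,0,0,0,0.087,16],[0.7,-7.6,0,0,0,0.175,16],[1.5,-11.4,0,0,0,0.262,16],[2.7,-15,0,0,0,0.349,16],[4.1,-18.6,0,0,0,0.436,16],[5.9,-22,0,0,0,0.524,16],[8,-25.2,0,0,0,0.611,16],[10.3,-28.3,0,0,0,0.698,16],[12.9,-31.1,0,0,0,0.785,16],[15.7,-33.7,0,0,0,0.873,16],[18.8,-36,0,0,0,0.96,16],[22,-38.1,0,0,0,1.047,16],[25.4,-39.9,0,0,0,1.134,16],[29,-41.3,0,0,0,1.222,16],[32.6,-42.5,0,0,0,1.309,16],[36.4,-43.3,0,0,0,1.396,16],[36.4,-43.3,0,0,0,1.396,16]]]'
python3 - <<'E'
from h import *
s=arm.get_state();e=s["eef_pos"];print(s["force"],s["t"])
for a in((.6645,.062),(.6655,.0609)):
    d=e[:2]-a;print(np.hypot(*d),np.degrees(np.arctan2(d[1],d[0])),np.degrees(s["ee_rot"][2]))
print(s["q"])
E
```

```text
t: 6.75
eef_pos: [0.6741, 0.1053, 0.117]
ee_rot: [3.141, -0.0, -1.762]
force: [-0.5, 0.3, 0.7]
width: 0.0161
gripper_force: 0.0
[-0.49244725  0.28119923  0.73486636] 6.75
0.044389023575078915 77.51187689447737 -100.97690175015485
0.04526304996787635 79.04904651614504 -100.97690175015485
[ 4.39988589e-01  4.18087830e-01 -6.46533420e-02  3.31837641e-05
 -1.08834660e+00 -6.31587088e-01]
```

```bash
python3 -m jog '[[[0.2,-3.8,0,0,0,0.087,16],[0.7,-7.6,0,0,0,0.175,16],[1.5,-11.4,0,0,0,0.262,16],[2.7,-15,0,0,0,0.349,16],[4.1,-18.6,0,0,0,0.436,16],[4.1,-18.6,0,0,0,0.436,16]]]'
python3 -m jog '[[[0.1,-2.3,0,0,0,0.052,16],[0.2,-3.8,0,0,0,0.087,16],[0.2,-3.8,0,0,0,0.087,16]]]'
python3 -m jog '[[[0.1,-1.5,0,0,0,0.035,16],[0.1,-1.5,0,0,0,0.035,16]]]'
python3 -m jog '[[[0.1,-1.5,0,0,0,0.035,16],[0.1,-1.5,0,0,0,0.035,16]]]'
```

```text
t: 7.5
eef_pos: [0.6914, 0.0978, 0.1171]
ee_rot: [3.141, -0.0, -2.197]
force: [-0.3, 0.4, -0.7]
width: 0.0158
gripper_force: 0.0
t: 7.88
eef_pos: [0.6944, 0.0955, 0.1172]
ee_rot: [3.142, -0.0, -2.284]
force: [-0.0, 0.3, -0.4]
width: 0.0158
gripper_force: 0.0
t: 8.12
eef_pos: [0.6955, 0.0943, 0.1173]
ee_rot: [-3.142, -0.0, -2.321]
force: [0.0, 0.3, 0.8]
width: 0.0162
gripper_force: 0.0
t: 8.38
eef_pos: [0.6966, 0.0932, 0.1172]
ee_rot: [-3.142, -0.0, -2.357]
force: [-0.2, -0.6, -0.2]
width: 0.0158
gripper_force: 0.0
```

```bash
for i in 1; do python3 -m jog '[[[0.1,-1.5,0,0,0,0.035,16],[0.1,-1.5,0,0,0,0.035,16]]]'; done
python3 -m jog '[[[0.1,-1.5,0,0,0,0.035,16],[0.1,-1.5,0,0,0,0.035,16]]]'
python3 -m jog '[[[0.1,-1.5,0,0,0,0.035,16],[0.1,-1.5,0,0,0,0.035,16]]]'
python3 - <<'E'
from h import *
c=camera_params("wrist");P,D=grab_frame("wrist");cv2.imwrite("pics/w2.png",P)
E
```

```text
t: 8.62
eef_pos: [0.6976, 0.0921, 0.1173]
ee_rot: [-3.142, -0.0, -2.392]
force: [-0.1, -0.2, -0.1]
width: 0.016
gripper_force: 0.0
t: 8.88
eef_pos: [0.6986, 0.0909, 0.1172]
ee_rot: [-3.142, -0.0, -2.427]
force: [-0.6, -1.2, 0.4]
width: 0.0159
gripper_force: 0.0
t: 9.12
eef_pos: [0.6994, 0.0897, 0.1173]
ee_rot: [-3.142, -0.0, -2.462]
force: [-0.1, 0.0, -0.2]
width: 0.016
gripper_force: 0.0
```

View pics/w2.png

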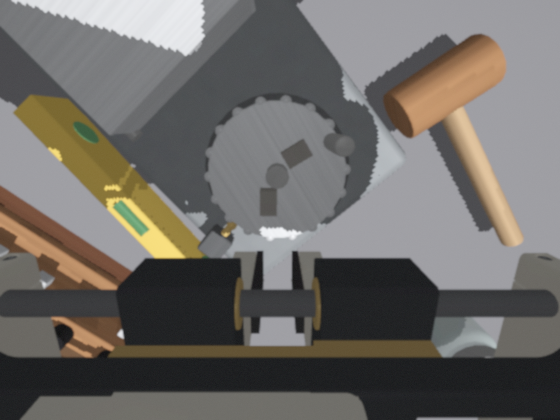

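The pin is not between the fingers. It stands at (343,145), with its stone at (296,153), the hub at (277,176) and the fixed stone at (268,201).

```bash
python3 - <<'E'
from h import *
c=camera_params("wrist");P,D=grab_frame("wrist")
ax=atz((277,176),.111,c);pin=atz((343,145),.141,c);print(ax,pin)
uv,X=cloud(D,c);m=(np.hypot(X[:,0]-.6645,X[:,1]-.062)<.07)&(X[:,2]>.132)&(X[:,2]<.15)&(uv[:,1]<240)
print(m.sum(),X[m].mean(0))
for p in(pin,atz((296,153),.108,c),atz((268,201),.108,c)):
    d=(p-ax)[:2];print(np.hypot(*d),np.degrees(np.arctan2(d[1],d[0])))
s=arm.get_state();print(s["eef_pos"],s["force"],s["q"])
E
```

```text
[0.66355249 0.06228302 0.111     ] [0.62258352 0.07668315 0.141     ]
409 [0.62291953 0.07655659 0.14206286]
0.04342603675152112 160.63401179610958
0.019754326863328966 178.7281692769487
0.01935019204517965 19.911926706144634
[0.69938938 0.08980095 0.11722819] [ 0.56233429 -0.04374628  0.87407825] [ 4.03158874e-01  4.53023252e-01 -7.76168857e-03 -3.40465815e-05
 -1.11003343e+00 -1.29305149e+00]
```

```bash
python3 - <<'E'
from h import *
for n in("wrist","scene","top"):
    c=camera_params(n);P,D=grab_frame(n);s=arm.get_state();e=s["eef_pos"]
    x=np.array(c["R"])@e+c["t"];k=np.array(c["mtx"])@x;u,v=k[:2]/k[2];print(n,u,v,x[2])
    uv,X=cloud(D,c);m=(np.hypot(*(X-e)[:,:2].T)<.06)&(X[:,2]>.1)&(X[:,2]<.2)
    y=s["ee_rot"][2];R=Ro.from_euler("xyz",s["ee_rot"]).as_matrix();L=(X[m]-e)@R
    for a,b in((-40,-20),(-20,-10),(-10,0),(0,15)):
        k=(L[:,2]*1000>a)&(L[:,2]*1000<b)
        if k.any():print(a,b,k.sum(),(1000*L[k]).min(0).round(),(1000*L[k]).max(0).round())
    if n=="scene":u,v=int(u),int(v);cv2.imwrite("pics/s2.png",cv2.resize(P[v-70:v+50,u-80:u+80],None,fx=5,fy=5,interpolation=3))
E
```

```text
wrist 275.2415543055956 241.3825908033764 0.2117431263124655
-40 -20 10 [ 10.  -9. -40.] [ 11.  13. -38.]
0 15 1099 [ 17. -11.   2.] [60. 20. 15.]
scene 276.42740329771243 253.76484100258702 1.0233251444500397
-40 -20 5 [-10. -11. -40.] [ -9.  22. -39.]
0 15 90 [ 13. -12.   2.] [59. 21. 15.]
top 239.94359509670855 164.16162635157448 1.4042941749603777
-10 0 2 [44.  0. -2.] [50.  3. -2.]
0 15 87 [ 16. -45.   0.] [60. 50. 15.]
```

View pics/s2.png

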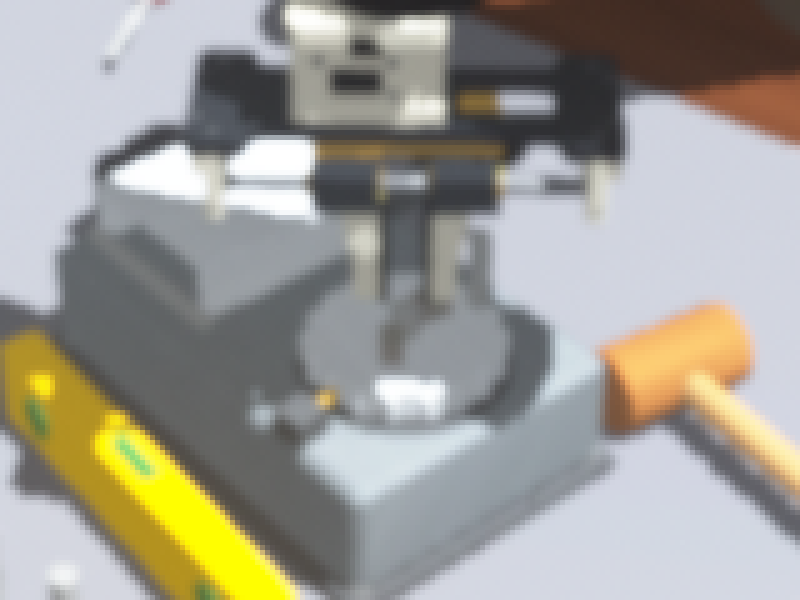

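The scene crop shows the fingertips at (370,295) and (440,300), clearly above the projected TCP at (400,350). The real tips sit higher than the reported TCP, so I'll quantify that.

```bash
python3 - <<'E'
from h import *
s=arm.get_state();e=s["eef_pos"];R=Ro.from_euler("xyz",s["ee_rot"]).as_matrix()
for n in("wrist","scene"):
    c=camera_params(n);P,D=grab_frame(n);uv,X=cloud(D,c);L=(X-e)@R*1000
    m=(abs(L[:,0])<16)&(abs(L[:,1])<45)&(L[:,2]>-75)&(L[:,2]<-2)
    for a in range(-75,0,5):
        k=m&(L[:,2]>=a)&(L[:,2]<a+5)
        if k.any():print(n,a,k.sum(),L[k].min(0).round(1),L[k].max(0).round(1))
    for side in(-1,1):
        k=m&(L[:,1]*side>0)&(abs(L[:,0])<13)
        if k.any():print(side,"lowest",L[k][np.argsort(-L[k,2])[:5]].round(1).tolist())
print(s["t"],e)
E
```

```text
wrist -75 210 [  7.  -15.1 -75. ] [ 12.6  18.  -70. ]
wrist -70 178 [  2.1 -15.7 -70. ] [ 12.2  18.5 -65. ]
wrist -65 169 [  6.1 -16.1 -65. ] [ 12.5  19.3 -60. ]
wrist -60 296 [ -2.9 -16.8 -60. ] [ 12.7  20.4 -55. ]
wrist -55 220 [  2.7 -22.  -55. ] [ 12.4  24.6 -50. ]
wrist -50 249 [ -8.6 -22.2 -50. ] [ 12.3  25.3 -45. ]
wrist -45 157 [ -2.7 -21.9 -45. ] [ 12.2  24.4 -40.1]
wrist -40 13 [  9.7  -9.5 -39.9] [ 10.5  12.6 -38.1]
-1 lowest [[9.7, -7.9, -38.1], [10.1, -8.4, -39.1], [10.2, -6.7, -39.2], [10.2, -7.3, -39.4], [10.3, -9.5, -39.6]]
1 lowest [[10.0, 12.1, -38.8], [10.1, 12.6, -38.9], [10.1, 9.8, -39.0], [10.2, 10.3, -39.2], [10.2, 10.9, -39.3]]
scene -75 34 [-14.6 -24.4 -74.9] [ -8.1  26.5 -70.1]
scene -70 22 [-13.6 -24.4 -69.8] [ -8.6  24.2 -65. ]
scene -65 19 [-14.4 -22.1 -64.9] [ -5.5  24.4 -60.1]
scene -60 32 [-15.4 -22.2 -59.7] [  1.6  24.4 -55. ]
scene -55 19 [-13.7 -22.1 -54.8] [ -7.9  22.2 -50.3]
scene -50 25 [-14.  -22.2 -49.9] [ -8.4  22.3 -45.1]
scene -45 17 [-12.9 -22.3 -44.6] [ -8.6  22.4 -40.1]
scene -40 1 [ -8.9  15.4 -39.4] [ -8.9  15.4 -39.4]
-1 lowest [[-12.9, -10.4, -41.9], [-12.8, -8.1, -41.9], [-9.4, -22.3, -42.0], [-9.1, -8.2, -42.0], [-11.0, -15.2, -43.3]]
1 lowest [[-8.9, 15.4, -39.4], [-9.7, 20.1, -40.1], [-11.4, 10.7, -41.2], [-11.2, 22.4, -41.2], [-11.4, 17.7, -41.3]]
9.375 [0.69938083 0.08979723 0.11727295]
```

The real fingertips are about 39 mm behind the reported TCP, and both cameras agree. The pin passed under the fingers, so the ring is untouched. I'll go back to the pin and go 40 mm lower.

```bash
python3 -m jog '[[[6,3,0,0,0,-0.177,50],[11,6,0,0,0,-0.354,50],[17,9,0,0,0,-0.53,50],[23,13,0,0,0,-0.71,50],[28,16,0,0,0,-0.885,50],[34,19,0,0,0,-1.06,50],[39,22,0,0,0,-1.24,50],[45,25,0,0,0,-1.416,50],[51,28,0,0,0,-1.59,50],[56,31,0,0,0,-1.77,50],[62,34,0,0,0,-1.95,50],[67.6,37.5,0,0,0,-2.124,50],[67.6,37.5,0,0,0,-2.124,50],[67.6,37.5,10,0,0,-2.124,50],[67.6,37.5,20,0,0,-2.124,50],[67.6,37.5,30,0,0,-2.124,50],[67.6,37.5,38,0,0,-2.124,50],[67.6,37.5,38,0,0,-2.124,50]]]'
python3 -m jog '[[[0,0,0,0,0,0,30],[0,0,0,0,0,0,16],[0,0,0,0,0,0,16],[0,0,0,0,0,0,16]]]'
python3 - <<'E'
from h import *
s=arm.get_state();d=s["eef_pos"][:2]-[.6645,.062];print(np.hypot(*d),np.degrees(np.arctan2(d[1],d[0])),np.degrees(s["ee_rot"][2])+180,s["q"])
E
```

```text
t: 11.72
eef_pos: [0.6227, 0.0762, 0.0782]
ee_rot: [3.14, 0.001, -0.337]
force: [-0.3, 0.3, 0.7]
width: 0.0502
gripper_force: 0.0
t: 12.22
eef_pos: [0.6233, 0.0764, 0.0795]
ee_rot: [-3.141, -0.0, -0.337]
force: [0.6, 0.3, 0.6]
width: 0.0179
gripper_force: 0.0
0.0436356373049023 160.66482211086375 160.70362489984268 [ 4.32398050e-01  3.68764660e-01 -2.37437170e-01 -2.15741738e-05
 -9.64246657e-01  8.01625323e-01]
```

Now I'll push clockwise 20° first and check.

```bash
python3 -m jog '[[[0.2,-3.8,0,0,0,0.087,16],[0.7,-7.6,0,0,0,0.175,16],[1.5,-11.4,0,0,0,0.262,16],[2.7,-15,0,0,0,0.349,16]]]'
python3 -m jog '[[[0.2,-3.8,0,0,0,0.087,16],[0.7,-7.6,0,0,0,0.175,16],[1.5,-11.4,0,0,0,0.262,16],[2.7,-15,0,0,0,0.349,16]]]'
python3 - <<'E'
from h import *
s=arm.get_state();c=camera_params("wrist");P,D=grab_frame("wrist")
uv,X=cloud(D,c);m=(np.hypot(X[:,0]-.6645,X[:,1]-.062)<.06)&(X[:,2]>.1)&(X[:,2]<.114)&(np.hypot(X[:,0]-.6645,X[:,1]-.062)>.012)&(np.hypot(X[:,0]-.6645,X[:,1]-.062)<.028)
a=np.degrees(np.arctan2(X[m,1]-.062,X[m,0]-.6645));print(np.histogram(a,36,(-180,180)))
d=s["eef_pos"][:2]-[.6645,.062];print(np.hypot(*d),np.degrees(np.arctan2(d[1],d[0])))
for r in spot_in("tab","wrist"):print(r)
E
```

```text
t: 12.72
eef_pos: [0.6304, 0.0892, 0.0793]
ee_rot: [3.141, 0.0, -0.689]
force: [0.3, -0.1, -0.0]
width: 0.0155
gripper_force: 0.1
t: 13.22
eef_pos: [0.6416, 0.099, 0.0792]
ee_rot: [3.14, 0.0, -1.038]
force: [-1.7, 0.2, 0.1]
width: 0.0157
gripper_force: 0.4
(array([  0,   0,   2,   1,   1,   0,   0,   2,   0,   1,   1,   1,   0,
         2,   0,   2,   2,  56, 112, 190, 173, 168,  13,   0,   1,   0,
         0,   3,   0,   0,  51, 159, 160, 138,  74,  23]), array([-180., -170., -160., -150., -140., -130., -120., -110., -100.,
        -90.,  -80.,  -70.,  -60.,  -50.,  -40.,  -30.,  -20.,  -10.,
          0.,   10.,   20.,   30.,   40.,   50.,   60.,   70.,   80.,
         90.,  100.,  110.,  120.,  130.,  140.,  150.,  160.,  170.,
        180.]))
0.04354188598880853 121.75316265418043
{'uv': [278.3, 171.6], 'confidence': 0.82}
```

The ring is turning. I'll continue 60°.

```bash
python3 -m jog '[[[0.2,-3.8,0,0,0,0.087,16],[0.7,-7.6,0,0,0,0.175,16],[1.5,-11.4,0,0,0,0.262,16],[2.7,-15,0,0,0,0.349,16],[4.1,-18.6,0,0,0,0.436,16],[5.9,-22,0,0,0,0.524,16],[8,-25.2,0,0,0,0.611,16],[10.3,-28.3,0,0,0,0.698,16],[12.9,-31.1,0,0,0,0.785,16],[15.7,-33.7,0,0,0,0.873,16],[18.8,-36,0,0,0,0.96,16],[22,-38.1,0,0,0,1.047,16]]]'
python3 -m jog '[[[0.1,-3.1,0,0,0,0.07,16],[0.3,-5.4,0,0,0,0.122,16],[0.3,-5.4,0,0,0,0.122,16]]]'
python3 -m jog '[[[0.1,-1.5,0,0,0,0.035,16],[0.1,-1.5,0,0,0,0.035,16]]]'
python3 -m jog '[[[0.1,-1.5,0,0,0,0.035,16],[0.1,-1.5,0,0,0,0.035,16]]]'
```

```text
t: 14.82
eef_pos: [0.6861, 0.1004, 0.0792]
ee_rot: [3.141, 0.0, -2.082]
force: [0.1, 0.9, -0.1]
width: 0.0159
gripper_force: 0.0
t: 15.2
eef_pos: [0.691, 0.0972, 0.0792]
ee_rot: [-3.142, 0.0, -2.202]
force: [0.0, 0.3, -0.9]
width: 0.016
gripper_force: 0.0
t: 15.45
eef_pos: [0.6921, 0.0962, 0.0793]
ee_rot: [-3.142, 0.0, -2.239]
force: [0.3, 0.0, -1.1]
width: 0.016
gripper_force: 0.0
t: 15.7
eef_pos: [0.6933, 0.0952, 0.0793]
ee_rot: [-3.142, 0.0, -2.274]
force: [0.0, -0.8, 0.0]
width: 0.0158
gripper_force: 0.0
```

```bash
python3 -m jog '[[[0.1,-1.5,0,0,0,0.035,16],[0.1,-1.5,0,0,0,0.035,16]]]'
python3 -m jog '[[[0.1,-1.5,0,0,0,0.035,16],[0.1,-1.5,0,0,0,0.035,16]]]'
python3 -m jog '[[[0.1,-1.5,0,0,0,0.035,16],[0.1,-1.5,0,0,0,0.035,16]]]'
python3 - <<'E'
from h import *
s=arm.get_state();c=camera_params("wrist");P,D=grab_frame("wrist");cv2.imwrite("pics/w3.png",P)
uv,X=cloud(D,c);r=np.hypot(X[:,0]-.6645,X[:,1]-.062);m=(X[:,2]>.1)&(X[:,2]<.114)&(r>.012)&(r<.028)
a=np.degrees(np.arctan2(X[m,1]-.062,X[m,0]-.6645));print(np.histogram(a,18,(-60,120)))
d=s["eef_pos"][:2]-[.6645,.062];print(np.hypot(*d),np.degrees(np.arctan2(d[1],d[0])))
E
```

```text
t: 15.95
eef_pos: [0.6938, 0.0946, 0.0792]
ee_rot: [3.141, -0.0, -2.309]
force: [-3.4, 2.7, 1.4]
width: 0.0161
gripper_force: 2.3
t: 16.2
eef_pos: [0.6956, 0.0931, 0.0793]
ee_rot: [-3.141, 0.0, -2.344]
force: [-1.6, 2.3, 0.7]
width: 0.0156
gripper_force: 1.0
t: 16.45
eef_pos: [0.6967, 0.0916, 0.0793]
ee_rot: [-3.141, 0.0, -2.38]
force: [0.1, -0.2, -0.0]
width: 0.0156
gripper_force: 0.0
(array([  1,   0,   0,   2,   2,  44,  81, 142, 158, 154,  37, 156, 159,
       137,  85,  41,   0,   0]), array([-60., -50., -40., -30., -20., -10.,   0.,  10.,  20.,  30.,  40.,
        50.,  60.,  70.,  80.,  90., 100., 110., 120.]))
0.043681657221653465 42.57010159636251
```

View pics/w3.png

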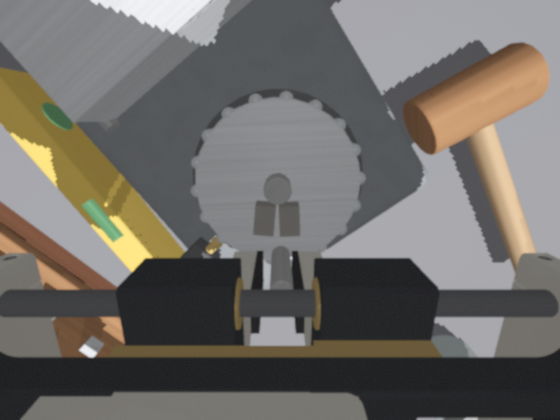

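The pin is between the fingers at (281,262), and the stones at (264,219) and (290,219) are almost touching. I'll continue until the stop.

```bash
python3 -m jog '[[[0.1,-1.5,0,0,0,0.035,16],[0.1,-1.5,0,0,0,0.035,16]]]'
python3 -m jog '[[[0.1,-1.5,0,0,0,0.035,16],[0.1,-1.5,0,0,0,0.035,16]]]'
python3 -m jog '[[[0.1,-1.5,0,0,0,0.035,16],[0.1,-1.5,0,0,0,0.035,16]]]'
python3 -m jog '[[[0.1,-1.5,0,0,0,0.035,16],[0.1,-1.5,0,0,0,0.035,16]]]'
```

```text
t: 16.75
eef_pos: [0.6974, 0.0906, 0.0793]
ee_rot: [-3.141, -0.0, -2.415]
force: [0.9, -0.5, 0.6]
width: 0.0161
gripper_force: 0.0
t: 17.0
eef_pos: [0.6983, 0.0895, 0.0792]
ee_rot: [-3.142, 0.0, -2.45]
force: [-0.0, -0.6, -0.5]
width: 0.0161
gripper_force: 0.0
t: 17.25
eef_pos: [0.6991, 0.0883, 0.0793]
ee_rot: [-3.142, 0.0, -2.485]
force: [0.0, 0.3, 0.4]
width: 0.016
gripper_force: 0.0
t: 17.5
eef_pos: [0.7, 0.0871, 0.0793]
ee_rot: [-3.142, 0.0, -2.52]
force: [-0.7, 0.5, -0.9]
width: 0.0159
gripper_force: 0.0
```

```bash
python3 -m jog '[[[0.1,-1.5,0,0,0,0.035,16],[0.1,-1.5,0,0,0,0.035,16]]]'
python3 -m jog '[[[0.1,-1.5,0,0,0,0.035,16],[0.1,-1.5,0,0,0,0.035,16]]]'
python3 - <<'E'
from h import *
s=arm.get_state();c=camera_params("wrist");P,D=grab_frame("wrist");cv2.imwrite("pics/w4.png",P)
uv,X=cloud(D,c);r=np.hypot(X[:,0]-.6645,X[:,1]-.062);m=(X[:,2]>.1)&(X[:,2]<.114)&(r>.012)&(r<.028)
a=np.degrees(np.arctan2(X[m,1]-.062,X[m,0]-.6645));print(np.histogram(a,18,(-60,120))[0])
e=s["eef_pos"];d=e[:2]-[.6645,.062];print(np.hypot(*d),np.degrees(np.arctan2(d[1],d[0])))
R=Ro.from_euler("xyz",s["ee_rot"]).as_matrix();L=(X-e)@R*1000
m=(L[:,2]>-64)&(L[:,2]<-40)&(abs(L[:,1])<7.5)&(abs(L[:,0])<14);print(m.sum(),np.median(L[m],0))
E
```

```text
t: 17.75
eef_pos: [0.7001, 0.0866, 0.0792]
ee_rot: [3.14, -0.0, -2.555]
force: [-2.2, 4.1, 1.8]
width: 0.016
gripper_force: 2.3
t: 18.0
eef_pos: [0.6999, 0.0863, 0.0792]
ee_rot: [3.139, -0.001, -2.59]
force: [-6.5, 8.6, 3.7]
width: 0.0162
gripper_force: 5.3
[  0   0   2   0   0  43  81 143 153 156 157 153 147  95  53   0   1   0]
0.04298822837475176 34.475958483471736
546 [  4.42110778   1.6411735  -54.47043892]
```

View pics/w4.png

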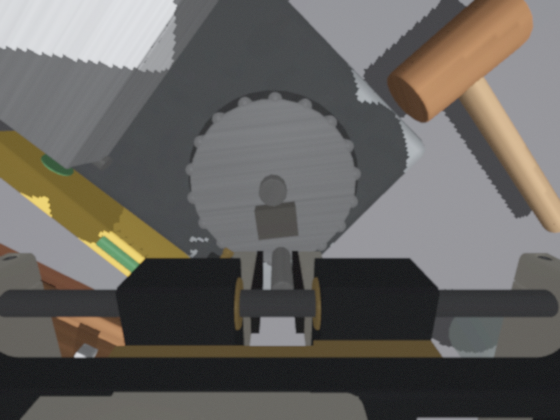

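The stones touch (one block at (277,221)) with about 11 N of resistance. The pin is at about 37°. I'll hold briefly, then back off counterclockwise.

```bash
python3 -m jog '[[[0,0,0,0,0,0,16],[0,0,0,0,0,0,16],[0,0,0,0,0,0,16],[0.2,3.8,0,0,0,-0.087,16],[0.7,7.6,0,0,0,-0.175,16],[1.5,11.4,0,0,0,-0.262,16],[2.7,15,0,0,0,-0.349,16],[4.1,18.6,0,0,0,-0.436,16],[5.9,22,0,0,0,-0.524,16],[8,25.2,0,0,0,-0.611,16],[10.3,28.3,0,0,0,-0.698,16],[12.9,31.1,0,0,0,-0.785,16],[15.7,33.7,0,0,0,-0.873,16],[15.7,33.7,0,0,0,-0.873,16]]]'
cat > look.py <<'E'
from h import *
s=arm.get_state();c=camera_params("wrist");P,D=grab_frame("wrist")
e=s["eef_pos"];d=e[:2]-[.6645,.062];print("tool",np.hypot(*d),np.degrees(np.arctan2(d[1],d[0])),np.degrees(s["ee_rot"][2])+180)
uv,X=cloud(D,c);R=Ro.from_euler("xyz",s["ee_rot"]).as_matrix();L=(X-e)@R*1000
m=(L[:,2]>-64)&(L[:,2]<-40)&(abs(L[:,1])<7.5)&(abs(L[:,0])<14);print("pin in tool",m.sum(),np.median(L[m],0))
r=np.hypot(X[:,0]-.6645,X[:,1]-.062);m=(X[:,2]>.1)&(X[:,2]<.114)&(r>.014)&(r<.026)
a=np.degrees(np.arctan2(X[m,1]-.062,X[m,0]-.6645));print(np.histogram(a,16,(-20,140))[0]);a=a[(a>50)&(a<160)];print("stone ang",np.mean(a))
E
python3 look.py
```

```text
t: 19.8
eef_pos: [0.6706, 0.1049, 0.0794]
ee_rot: [-3.141, -0.0, -1.717]
force: [0.1, -0.8, -0.4]
width: 0.0156
gripper_force: 0.3
tool 0.04329330960900543 81.89684646418578 81.61921608668855
pin in tool 650 [  3.75924802  -1.09814401 -55.46310011]
[  1  35  72 124 124 120  12   0   0   1  88 118 118  80  52   6]
stone ang 102.99672171106118
```

```bash
python3 -m jog '[[[0.1,3.1,0,0,0,-0.07,16],[0.4,6.1,0,0,0,-0.14,16],[0.4,6.1,0,0,0,-0.14,16]]]'
python3 -m jog '[[[0.1,2.3,0,0,0,-0.052,16],[0.1,2.3,0,0,0,-0.052,16]]]'
python3 look.py
```

```text
t: 20.23
eef_pos: [0.6643, 0.1055, 0.0793]
ee_rot: [3.141, 0.0, -1.578]
force: [0.2, 0.3, -0.6]
width: 0.016
gripper_force: 0.0
t: 20.48
eef_pos: [0.662, 0.1054, 0.0792]
ee_rot: [3.141, -0.0, -1.526]
force: [-0.1, -0.3, -0.6]
width: 0.0161
gripper_force: 0.0
tool 0.04349341288304752 93.3020441722444 92.54253567063519
pin in tool 646 [  3.87695902  -0.28129266 -55.02931978]
[  2  37  78 130 121 125  10   0   0   1   1  56 121 118  98  61]
stone ang 115.6850267402512
```

```bash
python3 -m jog '[[[0,0,0,0,0,0,40],[0,0,0,0,0,0,40],[0,0,0,0,0,0,40],[0,0,-15,0,0,0,40],[0,0,-40,0,0,0,40],[0,0,-80,0,0,0,40],[0,0,-130,0,0,0,20],[0,0,-130,0,0,0,0],[0,0,-130,0,0,0,0]]]'
python3 - <<'E'
from h import *
s=arm.get_state();c=camera_params("wrist");P,D=grab_frame("wrist");cv2.imwrite("pics/w5.png",P)
uv,X=cloud(D,c);r=np.hypot(X[:,0]-.6645,X[:,1]-.062)
m=(r<.06)&(X[:,2]>.136)&(X[:,2]<.15)&(uv[:,1]<245)
p=X[m].mean(0);print(m.sum(),p)
for a in((.6645,.062),(.6637,.0624)):
    d=p[:2]-a;print("pin",np.hypot(*d),np.degrees(np.arctan2(d[1],d[0])))
print(s["eef_pos"],spot_in("tab","wrist")[:1])
E
```

```text
t: 21.65
eef_pos: [0.6619, 0.1055, 0.2101]
ee_rot: [-3.141, 0.001, -1.524]
force: [-0.3, -0.0, -0.0]
width: 0.0156
gripper_force: 0.0
138 [0.66127295 0.10539415 0.14258805]
pin 0.043513975647410635 94.25302551505058
pin 0.043062599577100576 93.23095327062529
[0.66190802 0.10553235 0.21011345] [{'uv': [277.1, 149.1], 'confidence': 0.96}]
```

View pics/w5.png

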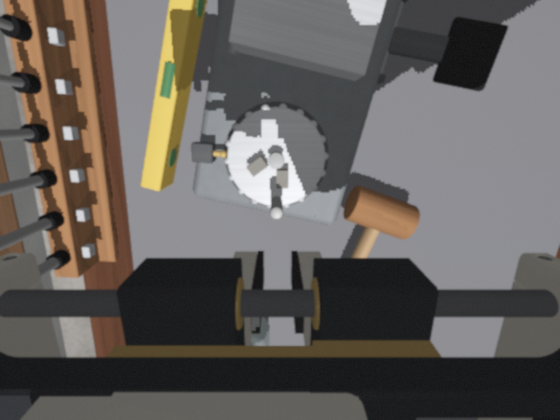

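The pin is at (276,212), about 94°, so it is about 57° counterclockwise of the touch (three clicks), and the stones are clearly apart. Next is the pedal: I'll shut the fingers and move above the pad at about (0.476,-0.047).

```bash
python3 -m jog '[[[16,22,0,0,0,-0.15,0],[32,43,0,0,0,-0.3,0],[48,65,0,0,0,-0.45,0],[64,86,0,0,0,-0.6,0],[80,108,0,0,0,-0.75,0],[96,129,0,0,0,-0.9,0],[112,151,0,0,0,-1.05,0],[128,172,0,0,0,-1.2,0],[144,194,0,0,0,-1.35,0],[144,194,30,0,0,-1.35,0],[144,194,60,0,0,-1.35,0],[144,194,90,0,0,-1.35,0],[144,194,110,0,0,-1.35,0],[144,194,110,0,0,-1.35,0]]]'
python3 - <<'E'
from h import *
s=arm.get_state();e=s["eef_pos"];R=Ro.from_euler("xyz",s["ee_rot"]).as_matrix()
for n in("wrist","scene","top"):
    c=camera_params(n);P,D=grab_frame(n);uv,X=cloud(D,c);L=(X-e)@R*1000
    k=(abs(L[:,0])<16)&(abs(L[:,1])<40)&(L[:,2]>-90)&(X[:,2]>.085);
    if k.any():print(n,"lowest",L[k][np.argsort(-L[k,2])[:4]].round(1).tolist())
    m=(abs(X[:,0]-.47)<.05)&(abs(X[:,1]+.047)<.05)&(abs(X[:,2]-.072)<.009)
    if m.any():print("pad",m.sum(),cv2.minAreaRect(X[m,:2].astype(np.float32)),np.median(X[m,2]))
    if n=="wrist":cv2.imwrite("pics/w6.png",P);print(spot_in("pedal_pad",n)[:1])
E
```

```text
t: 23.5
eef_pos: [0.4732, -0.048, 0.0974]
ee_rot: [3.14, 0.004, -0.174]
force: [-0.1, -0.6, 0.7]
width: 0.0002
gripper_force: 0.0
wrist lowest [[7.6, 0.9, -38.0], [7.8, 1.5, -38.5], [7.9, -0.8, -38.8], [8.1, -1.9, -39.1]]
pad 5526 ((0.4870580732822418, -0.04898255690932274), (0.060141392052173615, 0.07030355930328369), 79.98863220214844) 0.07384324655109858
[{'uv': [274.3, 207.5], 'confidence': 0.88}]
scene lowest [[9.5, -2.1, -40.1], [9.9, 10.8, -41.2], [9.6, -15.2, -42.7], [-9.0, -16.2, -42.9]]
pad 276 ((0.48726019263267517, -0.046896256506443024), (0.06124464049935341, 0.06515682488679886), 80.01280975341797) 0.07339667673943831
```

View pics/w6.png

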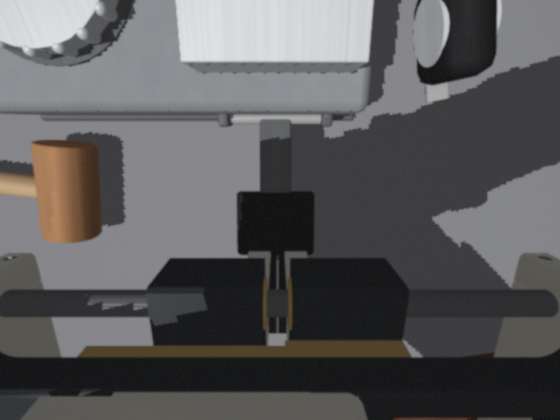

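The pad is at (238–313, 192–255), just under the shut fingers at (277,255). Its centre needs a quick check.

```bash
python3 - <<'E'
from h import *
c=camera_params("wrist");s=arm.get_state();R=Ro.from_euler("xyz",s["ee_rot"]).as_matrix()
for uv in((275.5,192),(275.5,254),(275.5,223)):
    x=atz(uv,.073,c);print(x.round(4),((x-s["eef_pos"])@R*1000).round(1))
E
```

```text
[ 0.5026 -0.0507  0.073 ] [27.2 -1.5 27.1]
[ 0.452  -0.0418  0.073 ] [-24.2  -1.5  27. ]
[ 0.4781 -0.0464  0.073 ] [ 2.3 -1.5 27.1]
```

```bash
python3 -m jog '[[[1,0,20,0,0,0,0],[2,-1,40,0,0,0,0],[2,-1,52,0,0,0,0],[2,-1,58,0,0,0,0],[2,-1,62,0,0,0,0],[2,-1,66,0,0,0,0],[2,-1,70,0,0,0,0],[2,-1,74,0,0,0,0],[2,-1,78,0,0,0,0],[2,-1,81,0,0,0,0],[2,-1,84,0,0,0,0],[2,-1,87,0,0,0,0],[2,-1,90,0,0,0,0],[2,-1,92,0,0,0,0],[2,-1,92,0,0,0,0]]]' 40
cat > g.py <<'E'
from h import *
P,D=grab_frame("top");c=camera_params("top");uv,X=cloud(D,c)
m=(abs(X[:,0]-.64)<.09)&(abs(X[:,1]+.075)<.05)&(X[:,2]>.1)&(X[:,2]<.23)
print("guard z pct",np.percentile(X[m,2],[5,25,50,75,95,99]).round(3),m.sum())
q=X[m];A=np.c_[q[:,:2],np.ones(len(q))];k=np.linalg.lstsq(A,q[:,2],rcond=None)[0];print("tilt rad",np.arctan(np.hypot(*k[:2])))
s=arm.get_state();print(s["force"],s["eef_pos"],s["t"])
E
python3 g.py
```

```text
t: 25.58
eef_pos: [0.477, -0.047, 0.0077]
ee_rot: [3.141, 0.0, -0.174]
force: [-2.1, -0.0, 4.5]
width: 0.0004
gripper_force: 2.9
guard z pct [0.108 0.144 0.18  0.19  0.198 0.202] 1055
tilt rad 0.4879536756263156
[-3.00488915  0.06040748  6.18810612] [ 0.47697228 -0.04698196  0.00778446] 25.625
```

```bash
python3 -m jog '[[[0,0,2,0,0,0,0],[0,0,4,0,0,0,0],[0,0,4,0,0,0,0]]]'
python3 -m jog '[[[0,0,1,0,0,0,0],[0,0,2,0,0,0,0],[0,0,2,0,0,0,0]]]'
python3 g.py
```

```text
t: 26.0
eef_pos: [0.4774, -0.047, 0.0054]
ee_rot: [3.141, -0.001, -0.173]
force: [-10.1, 2.1, 25.6]
width: 0.0006
gripper_force: 13.6
t: 26.38
eef_pos: [0.4776, -0.0471, 0.0046]
ee_rot: [3.141, -0.002, -0.172]
force: [-14.0, 3.4, 42.0]
width: 0.0005
gripper_force: 22.2
guard z pct [0.107 0.145 0.185 0.194 0.202 0.204] 970
tilt rad 0.3751402888451306
[-14.99466805   3.07104913  42.03715132] [ 0.47759338 -0.04706835  0.0046221 ] 26.425
```

The pedal is at its stop and the guard is fully up. I'll ease off slightly, hold for over a second, then raise slowly.

```bash
python3 -m jog '[[[0,0,-2,0,0,0,0],[0,0,-2,0,0,0,0],[0,0,-2,0,0,0,0],[0,0,-2,0,0,0,0],[0,0,-2,0,0,0,0],[0,0,-2,0,0,0,0],[0,0,-2,0,0,0,0],[0,0,-2,0,0,0,0],[0,0,-2,0,0,0,0],[0,0,-2,0,0,0,0]]]'
python3 g.py
python3 -m jog '[[[0,0,-1.5,0,0,0,0],[0,0,-3,0,0,0,0],[0,0,-4.5,0,0,0,0],[0,0,-6,0,0,0,0],[0,0,-7.5,0,0,0,0],[0,0,-9,0,0,0,0],[0,0,-10.5,0,0,0,0],[0,0,-12,0,0,0,0],[0,0,-13.5,0,0,0,0],[0,0,-15,0,0,0,0],[0,0,-16.5,0,0,0,0],[0,0,-18,0,0,0,0],[0,0,-19.5,0,0,0,0],[0,0,-21,0,0,0,0]]]'
python3 -m jog '[[[0,0,-1.5,0,0,0,0],[0,0,-3,0,0,0,0],[0,0,-4.5,0,0,0,0],[0,0,-6,0,0,0,0],[0,0,-7.5,0,0,0,0],[0,0,-9,0,0,0,0],[0,0,-10.5,0,0,0,0],[0,0,-12,0,0,0,0],[0,0,-13.5,0,0,0,0],[0,0,-15,0,0,0,0],[0,0,-16.5,0,0,0,0],[0,0,-18,0,0,0,0],[0,0,-20,0,0,0,0],[0,0,-30,0,0,0,0],[0,0,-50,0,0,0,0],[0,0,-100,0,0,0,0],[0,0,-150,0,0,0,0],[0,0,-150,0,0,0,0]]]'
python3 g.py
```

```text
t: 27.68
eef_pos: [0.4775, -0.047, 0.0054]
ee_rot: [3.142, -0.001, -0.173]
force: [-9.5, 1.5, 24.3]
width: 0.0004
gripper_force: 13.2
guard z pct [0.107 0.146 0.185 0.194 0.201 0.204] 982
tilt rad 0.39833786847817243
[-8.93549971  2.63813185 25.70662321] [ 0.47744553 -0.04702615  0.00538722] 27.725
t: 29.48
eef_pos: [0.4771, -0.0469, 0.0249]
ee_rot: [3.142, -0.0, -0.174]
force: [-2.7, 0.1, 6.3]
width: 0.0002
gripper_force: 2.7
t: 31.72
eef_pos: [0.4798, -0.0465, 0.179]
ee_rot: [-3.139, -0.008, -0.173]
force: [-0.5, -0.0, -1.6]
width: 0.0005
gripper_force: 0.0
guard z pct [0.111 0.114 0.116 0.118 0.121 0.123] 1407
tilt rad 0.005945701036294008
[-0.47493139 -0.4013092  -0.75824696] [ 0.47823849 -0.04653198  0.17658578] 31.775
```

The guard is closed. I'll check the ring's pin and the pad once more, then hand in.

```bash
python3 - <<'E'
from h import *
ok=False
for n in("scene","wrist","top"):
    c=camera_params(n);P,D=grab_frame(n);uv,X=cloud(D,c);r=np.hypot(X[:,0]-.6645,X[:,1]-.062)
    m=(r<.056)&(X[:,2]>.13)&(X[:,2]<.15)
    if m.sum()>2:
        p=X[m].mean(0)-[.6645,.062,0];a=np.degrees(np.arctan2(p[1],p[0]));print(n,m.sum(),a);ok|=abs(a-94)<4
    m=(abs(X[:,0]-.465)<.012)&(abs(X[:,1]+.047)<.02)&(X[:,2]<.09);print("pad z",np.median(X[m,2]) if m.any() else None)
if ok:print(arm.job_done())
E
```

```text
scene 30 87.80956108819414
pad z 0.07302848416153798
wrist 310 99.4802138772082
pad z 0.07747630759158591
top 17 94.0052695417513
pad z None
the job is handed in; nothing more can be done
None
```

The job is handed in: I pushed the ring clockwise until the stones touched and backed it off about 57°, which I take as three clicks. I held the guard fully up for over a second and eased it shut. In the last pictures the guard was closed and the pedal up, but the cameras put the tab at 88°, 94° and 99° (expected 94°), and I did not re-measure the other tools, though nothing was seen touching them.

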